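Pack the cellar toolbox: spanner, tray of loose bolts, lid

ROBOT

A 6-joint arm with a two-finger parallel gripper is mounted at the origin on the work surface. World frame = base frame: x ahead of the robot, y to its left, z up, the work surface at z = 0. Lengths are in mm, angles in degrees, forces in N, time in s.
With the tool pointing down it reaches from about 350 to 850 mm from the base axis. Payload 8.1 kg.
Tool frame: the origin (TCP) lies midway between the tips of the shut fingers; the grasp point (between the pads) lies 19 mm behind it (r.grasp_offset is the distance from the TCP to the grasp point, in mm); z points along the fingers, x is the direction in which the jaws open and shut, and the axes are right-handed (so a half turn about z gives the same grasp; the last joint's range is limited). The gripper opens to 85 mm and grips with 20 to 120 N. Pads are 22 mm wide; open, the fingers measure 114 mm over their backs; the gripper's body (76 mm by 85 mm) begins 54 mm behind the grasp point. The pads swing forward as they close: fully open they stand 13 mm farther back than shut.
Start: joints at [70.565, 7.471, 85.268, -0, 87.261, -4.893], TCP at [150.628, 580.79, 231.292] pointing down, gripper open.
Joint ranges: [-169.43, 169.43], [-51.17, 129.36], [1.28, 143.12], [-76.62, 256.62], [0, 156.53], [-152.29, 152.29]. Speed limits (degrees/s): [136.94, 136.94, 159.86, 180, 180, 180].

INTERFACE

Orientations are given as [roll, pitch, yaw] about the fixed x, y, z axes, in that order (R = Rz(yaw) Ry(pitch) Rx(roll)).
In Python, from bench import r, optics, hand_in gives the robot as it stands.
- The arm moves only by the shell command python3 -m pendant 'ROWS' [FORCE]. ROWS is JSON, a list of rows, each a list of 5 numbers: the opening, from 0 (shut) to 1 (fully open), then the shift along the tool's x, y, z in mm, then the turn about the tool's z in degrees. A call has 1 to 10 rows; each row shifts and turns the commanded pose from where the row before left it, along the tool's axes as they then stand; what a row does not reach is not made up. A row lasts 1/10 s, in which the tool goes at most 50 mm and 8.59 degrees, less where a joint would pass 70% of its speed; a pose out of reach is approached as far as the arm can. A call with a gripper value outside its range is refused whole. The fingers move at their own pace and stop on an object; FORCE is the grip in N (left out, the last holds). Time passes only in rows, so rows that do not move let the fingers close. It gives the time, the measured TCP pose, the force and the opening at its end, in the units of the state.
- r.sense(): the state, without advancing time (a new reading comes with each control period).
- optics.snapshot(name): name is "scene" or "top"; returns (picture, depth): 420x560x3 uint8, blue, green, red; 420x560 float32, mm along the optical axis (not along the pixel's ray), 0 where there is no reading.
- optics.camera_params(name): a dict with "camera_matrix" (3x3 intrinsics, pixels), "eye" and "orientation" of the camera in the world. Camera axes: x right, y down, z forward; pixel columns grow to the right and rows downward; lengths in mm; the calibration is good to about 2 mm. A picture is of the moment at which its call begins. camera_params takes no time and is no camera call.
- hand_in(): hands the job in, once; it reports no verdict.
Trained networks look in the newest picture that a camera, given by its name, has taken for a name from the list of things; names that differ only in an ending like _2 or _b are one class to them, and where a whole thing is asked for, a point or a joint stands for the part that bears it (a point fixed in the world has none). Each returns a list of dicts, best first, with "score" (0 to 1); they miss things now and then, are a little off and sometimes report something else, mostly with a low value. They report only what shows in the picture. A call takes as long as a camera call. They do not tell look-alikes from the thing itself.
- optics.search_frame(camera, query): "at" ([x, y, z] in mm, in world coordinates, good to about 4 mm: the middle of the surface that is visible of it).
The state is a dict: "time": time; "joint_pos": joint angles; "qd": joint speeds; "joint_efforts": joint torques, N m; "tool_pos": TCP position; "tcp_rot": TCP orientation; "ft_force": force on the tool from outside, world axes, zero at the start; "wrist_torque": the same for the moment, N m; "finger_gap": finger opening in mm.
Only numpy, scipy, OpenCV 4.12 (cv2) and the standard library are available. Lean on these libraries where they do the work, as an engineer would, in place of code of your own. Each camera call takes 0.05 s, during which the arm holds its last target. There are 200 camera calls.

TASK

Pack up the toolbox: put the adjustable spanner in the bottom of it, then carry the open tray of loose bolts and nuts over level, without spilling any, lower it squarely onto the ledges inside the box above the spanner (do not drop it in), and push the lid fully shut. Leave the other things on the bench where they are.

Things in the scene. Friction and masses are not known exactly. Their poses are not given: they have to be found in the camera images.
- toolbox: Grey plastic toolbox fixed on the bench at the left. Base 320 mm long (x, about along world x), 180 wide (y), 110 high; walls and floor 4 thick (opening 312 x 172). Origin: centre of the underside, z up. Inside each short end is a ledge 18 wide, top 66 mm above the underside, for the tray; the open well is below. Two latches stand 8 mm proud of the -y side. Lid hinged on the +y side.
- toolbox_seat (a point): The point midway between the two ledges, level with their tops, 66 mm above the box's underside: the middle of the tray's underside belongs here. The tray's lip has 5 mm play all round inside the walls, and sits 8 mm below the rim. Axes as the toolbox.
- toolbox_well (a point): Middle of the box's floor inside (top face, 4 mm above the underside): the bottom, where the spanner goes, lengthwise. Axes as the toolbox.
- lid (a joint): Angle of the black lid, rad: 0 shut, grows as it opens, stop at 2.1. Starts at 1.75 to 2.0: standing up, leaning away from the box. Stiff hinge: stays where it is left, must be pushed all the way down (2 to 5 N at the free edge); no catch. A shell 320 x 180, 40 deep, walls 4; on the middle of its outer face a folded handle 130 x 26, 6 high. Shut, the top is 150 mm above the bench, the inside 146.
- lid_hinge (a point): Middle of the lid's hinge line, on the toolbox's +y rim: 90 mm in +y from the box's middle, 110 mm up. The hinge line runs along the toolbox's x axis. This frame turns with the lid.
- lid_edge (a point): Middle of the lid's free long edge, outer face. At lid angle q it lies from the hinge point at y = -0.18 cos q + 0.04 sin q, z = 0.18 sin q + 0.04 cos q (m, toolbox axes); a point of the outer face only s (not 0.18) from the hinge likewise with s. The outward normal there is y = sin q, z = cos q.
- tray: The toolbox's grey lift-out tray, loose, open on top, standing right of the box, with bolts and nuts loose in it (about 0.55 kg in all). Body 296 x 156 mm, 36 high, lip round the top 302 x 162. Origin: centre of the underside; x along the length (about along world x), z up. A centre rib along x carries the handle; a divider 28 mm high crosses each half.
- tray_handle (a point): Middle of the tray's carrying handle, 57 mm above its underside, over its middle: a bar 100 mm long (tray x), 14 thick (tray y), 18 high (48 to 66 mm above the underside). To be gripped across its thickness from above. Axes as the tray.
- spanner: Steel adjustable spanner, 211 mm long, about 0.24 kg, lying flat at the right, roughly along world x; head with the jaws at +x (38 mm wide, 12 thick), eye at the other end. Origin under the middle of its length; x along it, z up.
- spanner_grip (a point): Point on the spanner's handle at its centre of mass, 10 mm towards the jaws from the origin, mid-thickness, 6 mm above its underside; the handle is 20 mm wide and 9 thick here.
- bolt1_mid (a point): Middle of a loose steel hex bolt in the tray, 57 mm long, head 17 across flats
- bolt2_mid (a point): Middle of a loose steel hex bolt in the tray, 57 mm long, head 17 across flats
- bolt3_mid (a point): Middle of a loose steel hex bolt in the tray, 57 mm long, head 17 across flats
- nut1_mid (a point): Middle of a loose steel hex nut in the tray, 24 mm across flats, 13 thick
- nut2_mid (a point): Middle of a loose steel hex nut in the tray, 24 mm across flats, 13 thick
- nut3_mid (a point): Middle of a loose steel hex nut in the tray, 24 mm across flats, 13 thick
- screwdriver: bystander: black-handled screwdriver, 210 mm, lying at the right
- grease_tin: bystander: round tin, 76 mm across, 58 high
- tape_measure: bystander: tape measure, 70 x 36 x 62 mm
- tape_roll: bystander: flat roll of tape, 68 mm across
- spray_can: bystander: standing spray can, 52 mm across, 170 high
There are look-alikes about, which are no part of the job. Of the things like the spanner, leave any that is red; of the rest the larger one is meant.

How it is judged (in metres and radians):
On the way, in this order (a step that is already met when the one before it is completed fails the run):
1. the spanner has been put in the bottom of the toolbox and let go (x of spanner_grip in the frame of toolbox between -0.08 and 0.08 m and y of spanner_grip in the frame of toolbox between -0.084 and 0.084 m and z of spanner_grip in the frame of toolbox between 0 and 0.045 m and contact force between the fingers and spanner below 0.05 N and linear speed of spanner below 0.05 m/s), for 0.2 s.
2. the tray sits squarely on both ledges with all its bolts and nuts, let go, the spanner beneath it (horizontal distance between tray and toolbox_seat below 0.01 m and z of tray in the frame of toolbox_seat between -0.004 and 0.004 m and angle between tray's own z axis and vertical below 0.03 rad and angle between the x axis of tray and the x axis of toolbox, either way round below 0.07 rad and x of bolt1_mid in the frame of tray between -0.149 and 0.149 m and y of bolt1_mid in the frame of tray between -0.079 and 0.079 m and z of bolt1_mid in the frame of tray between 0 and 0.045 m and x of bolt2_mid in the frame of tray between -0.149 and 0.149 m and y of bolt2_mid in the frame of tray between -0.079 and 0.079 m and z of bolt2_mid in the frame of tray between 0 and 0.045 m and x of bolt3_mid in the frame of tray between -0.149 and 0.149 m and y of bolt3_mid in the frame of tray between -0.079 and 0.079 m and z of bolt3_mid in the frame of tray between 0 and 0.045 m and x of nut1_mid in the frame of tray between -0.149 and 0.149 m and y of nut1_mid in the frame of tray between -0.079 and 0.079 m and z of nut1_mid in the frame of tray between 0 and 0.045 m and x of nut2_mid in the frame of tray between -0.149 and 0.149 m and y of nut2_mid in the frame of tray between -0.079 and 0.079 m and z of nut2_mid in the frame of tray between 0 and 0.045 m and x of nut3_mid in the frame of tray between -0.149 and 0.149 m and y of nut3_mid in the frame of tray between -0.079 and 0.079 m and z of nut3_mid in the frame of tray between 0 and 0.045 m and x of spanner_grip in the frame of toolbox between -0.08 and 0.08 m and y of spanner_grip in the frame of toolbox between -0.084 and 0.084 m and z of spanner_grip in the frame of toolbox between 0 and 0.045 m and contact force between the fingers and tray below 0.05 N and linear speed of tray below 0.03 m/s), for 0.2 s.
At the end, for the whole second after the job is handed in: Spanner in the well (grip point under 45 mm up); tray on both ledges (height within 4 mm, centre within 10 mm, turned under 0.07 rad, tilted under 0.03 rad) with all three bolts and three nuts in it; lid shut to within 0.05 rad; all at rest (x of spanner_grip in the frame of toolbox between -0.08 and 0.08 m and y of spanner_grip in the frame of toolbox between -0.084 and 0.084 m and z of spanner_grip in the frame of toolbox between 0 and 0.045 m and horizontal distance between tray and toolbox_seat below 0.01 m and z of tray in the frame of toolbox_seat between -0.004 and 0.004 m and angle between tray's own z axis and vertical below 0.03 rad and angle between the x axis of tray and the x axis of toolbox, either way round below 0.07 rad and x of bolt1_mid in the frame of tray between -0.149 and 0.149 m and y of bolt1_mid in the frame of tray between -0.079 and 0.079 m and z of bolt1_mid in the frame of tray between 0 and 0.045 m and x of bolt2_mid in the frame of tray between -0.149 and 0.149 m and y of bolt2_mid in the frame of tray between -0.079 and 0.079 m and z of bolt2_mid in the frame of tray between 0 and 0.045 m and x of bolt3_mid in the frame of tray between -0.149 and 0.149 m and y of bolt3_mid in the frame of tray between -0.079 and 0.079 m and z of bolt3_mid in the frame of tray between 0 and 0.045 m and x of nut1_mid in the frame of tray between -0.149 and 0.149 m and y of nut1_mid in the frame of tray between -0.079 and 0.079 m and z of nut1_mid in the frame of tray between 0 and 0.045 m and x of nut2_mid in the frame of tray between -0.149 and 0.149 m and y of nut2_mid in the frame of tray between -0.079 and 0.079 m and z of nut2_mid in the frame of tray between 0 and 0.045 m and x of nut3_mid in the frame of tray between -0.149 and 0.149 m and y of nut3_mid in the frame of tray between -0.079 and 0.079 m and z of nut3_mid in the frame of tray between 0 and 0.045 m and value of joint lid below 0.05 rad and linear speed of each of tray, spanner below 0.03 m/s); the robot touches nothing.
It fails at once if the tray is tipped more than 15 degrees (angle between tray's own z axis and vertical above 0.26 rad).
It fails at once if a bolt or nut leaves the tray (x of any of bolt1_mid, bolt2_mid, bolt3_mid, nut1_mid, nut2_mid, nut3_mid in the frame of tray above 0.153 m or x of any of bolt1_mid, bolt2_mid, bolt3_mid, nut1_mid, nut2_mid, nut3_mid in the frame of tray below -0.153 m or y of any of bolt1_mid, bolt2_mid, bolt3_mid, nut1_mid, nut2_mid, nut3_mid in the frame of tray above 0.083 m or y of any of bolt1_mid, bolt2_mid, bolt3_mid, nut1_mid, nut2_mid, nut3_mid in the frame of tray below -0.083 m).
It fails at once if the tray is dropped into the box (faster than 0.5 m/s over the last 50 mm) (linear speed of tray above 0.5 m/s and horizontal distance between tray and toolbox_seat below 0.05 m and z of tray in the frame of toolbox_seat below 0.05 m).
It fails at once if another thing on the bench is moved more than 30 mm (distance of any of screwdriver, grease_tin, tape_measure, tape_roll, spray_can from where it was at the start of the episode above 0.03 m).
It also fails if it takes over 72 s, if anything falls off the work surface, if the arm or the gripper's body presses on something with over 40 N, if the wrist force passes 120 N, or if a joint passes its speed limit or range.

## Working session

There is one attempt and no reset: what is moved stays moved. The work goes in short steps, Python scripts to look and compute and a shell command to move; the robot and the scene stay as the last step left them, time stands still between calls to the robot, and variables do not carry over. Pictures are saved under pics/ and viewed, about 8 in all and at most 12, crops included, and the job is handed in when it is done.

```bash
mkdir -p pics; cat > h.py <<'E'
import numpy as np, cv2
from scipy.spatial.transform import Rotation as R
from bench import r, optics
def cam(n):
    p=optics.camera_params(n); return p
def cloud(n,d):
    p=cam(n); K=np.array(p["camera_matrix"]); 
    o=np.array(p["orientation"]); Rm=o if o.shape==(3,3) else R.from_euler('xyz',o,degrees=True).as_matrix()
    v,u=np.indices(d.shape); P=np.stack([(u-K[0,2])/K[0,0]*d,(v-K[1,2])/K[1,1]*d,d],-1)
    return P@Rm.T+np.array(p["eye"])
E
python3 - <<'E'
from h import *
for n in("scene","top"):
    print(n,cam(n))
    im,d=optics.snapshot(n); cv2.imwrite(f"pics/{n}0.png",im); np.save(f"{n}0.npy",d)
    W=cloud(n,d); print(np.nanmin(W,(0,1)),np.nanmax(W,(0,1)))
    for q in("toolbox","lid","tray","tray_handle","spanner","spanner_grip","screwdriver","grease_tin","tape_measure","tape_roll","spray_can"):
        print(q,[(np.round(x["at"]).tolist(),round(x["score"],2)) for x in optics.search_frame(n,q)[:4]])
print(r.sense())
E
```

```text
scene {'camera_matrix': array([[385.34200501,   0.        , 281.99649926],
       [  0.        , 385.34200501, 206.57358979],
       [  0.        ,   0.        ,   1.        ]]), 'eye': array([1227.18481077,  537.95417825,  891.97729706]), 'orientation': array([-129.41211271,   -0.42263226,  134.55452376])}
[-2138.76421614 -2133.21372173  -766.07981699] [1545.61528852  702.52635568  891.97729706]
toolbox [([578.0, 177.0, 94.0], 0.76), ([723.0, -340.0, 55.0], 0.32)]
lid [([606.0, 295.0, 268.0], 0.6)]
tray [([545.0, -108.0, 14.0], 0.92)]
tray_handle [([548.0, -101.0, 12.0], 0.94)]
spanner [([535.0, -391.0, 9.0], 0.84), ([607.0, 297.0, 265.0], 0.69), ([301.0, -312.0, 9.0], 0.55)]
spanner_grip [([536.0, -396.0, 13.0], 0.62), ([304.0, -312.0, 9.0], 0.6)]
screwdriver [([529.0, -504.0, 18.0], 0.78)]
grease_tin []
tape_measure [([810.0, 22.0, 54.0], 0.86)]
tape_roll [([782.0, 135.0, 16.0], 0.62)]
spray_can [([786.0, -129.0, 115.0], 0.84), ([547.0, -102.0, 14.0], 0.55)]
top {'camera_matrix': array([[472.76008386,   0.        , 275.566133  ],
       [  0.        , 472.76008386, 212.96958596],

[... 937 characters left out ...]
([641.0, -85.0, 12.0], 0.32)]
{'time': 1.2, 'joint_pos': array([ 7.05665704e+01,  7.47396457e+00,  8.52675116e+01,  1.53096932e-03,
        8.72620991e+01, -4.89572497e+00]), 'qd': array([ 0.01717418, -0.07410773,  0.01033773, -0.03070179, -0.06791121,
       -0.00344281]), 'joint_efforts': array([-2.03855416e-03, -5.69306409e+01, -5.00871634e+01, -2.32200027e-04,
        1.13958424e-03,  2.28611037e-05]), 'tool_pos': array([150.60545631, 580.78863832, 231.26579173]), 'tcp_rot': array([-1.79998171e+02,  3.43173893e-03,  7.54622223e+01]), 'ft_force': array([ 0.21269132,  0.81656556, -0.06453028]), 'wrist_torque': array([-0.02369013,  0.03289124,  0.01703992]), 'finger_gap': 85.49418423910657}
```

View pics/top0.png

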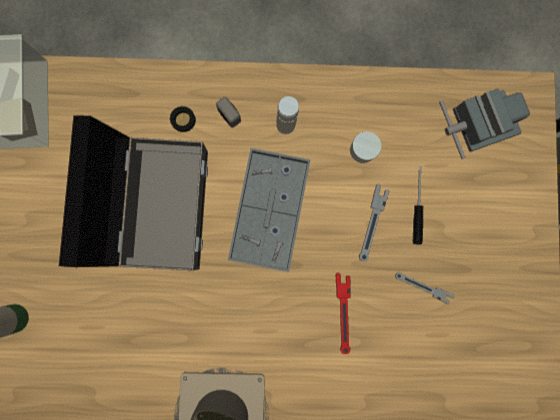

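View pics/scene0.png

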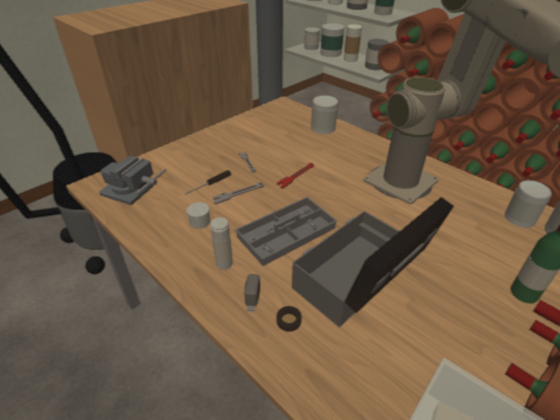

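The top view shows the meant spanner at about (375,222), jaws up (+x). The red one is at (343,312) and the small look-alike at (425,288). The tray is at (269,210) and the box at (165,205), with the lid leaning left. Next I'll get precise poses from depth.

```bash
cat > m.py <<'E'
from h import *
def rect(W,x,y,z):
    m=(W[...,0]>x[0])&(W[...,0]<x[1])&(W[...,1]>y[0])&(W[...,1]<y[1])&(W[...,2]>z[0])&(W[...,2]<z[1])
    m=cv2.morphologyEx(m.astype(np.uint8),cv2.MORPH_OPEN,np.ones((2,2),np.uint8))>0
    P=W[m][:,:2].astype(np.float32); (c,s,a)=cv2.minAreaRect(P)
    b=cv2.boxPoints((c,s,a)); e=[b[1]-b[0],b[2]-b[1]]; l=max(e,key=np.linalg.norm)
    ang=(np.degrees(np.arctan2(l[1],l[0]))+90)%180-90
    return len(P),np.round(c,1),np.round(s,1),round(ang,2),np.round(np.median(W[m][:,2]),1)
E
python3 - <<'E'
from m import *
for n in("top","scene"):
    W=cloud(n,np.load(n+"0.npy")); print(n)
    b=(W[...,0]>400)&(W[...,0]<600)&(W[...,1]>-300)&(W[...,1]<-220); print("bench z",np.percentile(W[b][:,2],[5,50,95]))
    print("spanner",rect(W,(410,650),(-450,-340),(5,30)))
    print("tray",rect(W,(350,720),(-220,-5),(15,80)))
    print("handle",rect(W,(480,600),(-150,-60),(50,80)))
    print("box rim",rect(W,(330,780),(30,240),(95,118)))
    print("box latch",rect(W,(330,780),(30,240),(20,118)))
    m=(W[...,1]>200)&(W[...,1]<420)&(W[...,2]>125)&(W[...,2]<400)&(W[...,0]>300)&(W[...,0]<760)
    P=W[m]; t=P[P[:,2]>P[:,2].max()-15]; print("lid",np.round(t.mean(0)),np.round(P.min(0)),np.round(P.max(0)))
E
```

```text
top
bench z [-4.275846   -0.09025049  3.95703224]
spanner (694, array([ 455.4, -304.6]), array([158. , 377.4]), np.float32(-56.34), np.float64(10.5))
tray (1408, array([ 539.2, -113.2]), array([164.3, 309. ]), np.float32(-9.63), np.float64(31.4))
handle (208, array([ 504.7, -107.6]), array([ 15.9, 175.7]), np.float32(-7.72), np.float64(64.1))
box rim (755, array([547.6, 159. ]), array([201.9, 349.6]), np.float32(-1.93), np.float64(101.3))
box latch (2546, array([522.1, 141.2]), array([402.1, 350.5]), np.float32(25.62), np.float64(67.0))
lid [542. 298. 283.] [383. 243. 125.] [703. 324. 290.]
scene
bench z [-0.07070847  2.81048551  5.78668418]
spanner (299, array([ 512.8, -379.5]), array([ 39.6, 213.5]), np.float32(-17.29), np.float64(11.2))
tray (2000, array([858.6, 104.5]), array([1092.4,  318.4]), np.float32(33.38), np.float64(25.5))
handle (175, array([ 516.9, -121.8]), array([ 48.3, 148.2]), np.float32(-6.17), np.float64(60.4))
box rim (879, array([827.3, 247.7]), array([958.1, 242.3]), np.float32(21.78), np.float64(103.0))
box latch (3398, array([826.9, 247.1]), array([959.3, 243.2]), np.float32(21.78), np.float64(70.1))
lid [564. 297. 285.] [384. 243. 125.] [707. 321. 292.]
```

```bash
sed -i 's/^    m=cv2.*$/    k,L,st,_=cv2.connectedComponentsWithStats(m.astype(np.uint8)); m=L==1+np.argmax(st[1:,4])/' m.py
python3 - <<'E'
from m import *
for n in("top","scene"):
    W=cloud(n,np.load(n+"0.npy")); print(n)
    print("spanner",rect(W,(410,650),(-450,-340),(6,30)))
    print("tray",rect(W,(350,720),(-220,-5),(15,80)))
    print("handle",rect(W,(480,600),(-150,-60),(50,80)))
    print("box rim",rect(W,(330,780),(30,240),(98,118)))
    print("box",rect(W,(330,780),(30,240),(20,125)))
    # rim lines
    z=W[...,2]; m=(z>98)&(z<118)&(W[...,1]<235)&(W[...,1]>30)&(W[...,0]>330)&(W[...,0]<760)
    P=W[m]
    F=P[(P[:,1]<90)&(abs(P[:,0]-540)<130)]
    print("front rim fit",np.polyfit(F[:,0]-540,F[:,1],1),"x ends",np.percentile(P[:,0],[1,99]),len(F))
    E=P[(P[:,1]>90)&(P[:,1]<200)]
    for s in(1,-1):
        e=E[(E[:,0]-540)*s>100]; print("end",len(e),np.polyfit(e[:,1]-145,e[:,0],1) if len(e)>5 else 0)
E
```

```text
top
spanner (670, array([ 512.5, -388.8]), array([ 37.8, 210.5]), np.float32(-14.6), np.float64(11.1))
tray (1392, array([ 539.5, -109.2]), array([162.4, 302.5]), np.float32(-9.6), np.float64(35.5))
handle (209, array([ 538.7, -109.2]), array([13.9, 98. ]), np.float32(-9.3), np.float64(65.2))
box rim (735, array([539.8, 151.3]), array([186.2, 320.4]), np.float32(-1.79), np.float64(108.2))
box (2578, array([539.8, 150.2]), array([188.3, 320.4]), np.float32(-1.75), np.float64(69.2))
front rim fit [-3.12431622e-02  6.62926319e+01] x ends [378.60832918 700.55364032] 336
end 113 [2.87969753e-02 6.96521407e+02]
end 82 [3.23296763e-02 3.81383244e+02]
scene
spanner (299, array([ 515.8, -386. ]), array([ 59.2, 206.2]), np.float32(-20.26), np.float64(13.2))
tray (2042, array([ 540.3, -111.4]), array([169.7, 304.9]), np.float32(-9.01), np.float64(30.2))
handle (175, array([ 541.5, -110. ]), array([ 17.1, 101.6]), np.float32(-9.59), np.float64(65.4))
box rim (783, array([545.5, 131.2]), array([341.7, 177. ]), np.float32(7.28), np.float64(108.3))
box (3340, array([540.8, 147.4]), array([185.4, 328.8]), np.float32(-0.05), np.float64(73.4))
front rim fit [-3.25264051e-02  6.71181953e+01] x ends [379.94208027 702.99930997] 302
end 164 [3.34656666e-02 6.99389682e+02]
end 140 [3.24170912e-02 3.83466175e+02]
```

```bash
cat > go.py <<'E'
# usage: go.py x y z yaw rows -> per-row shift in tool axes (holding the starting yaw), turn
import sys; from h import *
a=list(map(float,sys.argv[1:])); s=r.sense(); T=R.from_euler('xyz',s["tcp_rot"],degrees=True).as_matrix()
d=np.array(a[:3])-s["tool_pos"]; t=T.T@d; dy=(a[3]-s["tcp_rot"][2]+180)%360-180
print("t",round(s["time"],2),"tcp",s["tool_pos"].round(1),s["tcp_rot"].round(2),"gap",round(s["finger_gap"],1),"F",s["ft_force"].round(1),"shift",t.round(1),"per row",(t/a[4]).round(1),"turn(tool z)",round(-dy,2))
E
python3 -m pendant '[[1,-34,28.5,-10,0],[1,-34,28.5,-10,0],[1,-34,28.5,-10,0],[1,-34,28.5,-10,0],[1,-34,28.5,-10,0],[1,-34,28.5,-10,0],[1,-34,28.5,-10,0],[1,-34,28.5,-10,0],[1,-34,28.5,-10,0],[1,-34,28.5,-10,0]]' 40
python3 go.py 500 -250 300 75.4 10
```

```text
time: 2.2
tool_pos: [341.5, 178.5, 332.0]
tcp_rot: [179.9, -0.0, 75.5]
ft_force: [1.9, 0.4, 0.3]
finger_gap: 85.4
t 2.2 tcp [341.5 178.5 332. ] [ 1.7994e+02 -4.0000e-02  7.5480e+01] gap 85.4 F [1.9 0.4 0.3] shift [-375.1  260.9   32. ] per row [-37.5  26.1   3.2] turn(tool z) 0.08
```

```bash

python3 -m pendant '[[1,-37.5,26,3,0],[1,-37.5,26,3,0],[1,-37.5,26,3,0],[1,-37.5,26,3,0],[1,-37.5,26,3,0],[1,-37.5,26,3,0],[1,-37.5,26,3,0],[1,-37.5,26,3,0],[1,-37.5,26,3,0],[1,-37.5,26,3,0]]'
python3 go.py 522 -391 60 75.4 6
```

```text
time: 3.2
tool_pos: [499.0, -250.2, 301.3]
tcp_rot: [180.0, 0.0, 75.4]
ft_force: [1.2, 1.0, 0.4]
finger_gap: 85.2
t 3.2 tcp [ 499.  -250.2  301.3] [179.97   0.    75.44] gap 85.2 F [1.2 1.  0.4] shift [-130.5   57.6  241.3] per row [-21.8   9.6  40.2] turn(tool z) 0.04
```

```bash

python3 -m pendant '[[1,-22,9.6,40,0],[1,-22,9.6,40,0],[1,-22,9.6,40,0],[1,-22,9.6,40,0],[1,-22,9.6,40,0],[1,-21,9.6,40,0],[1,0,0,0,0]]'
python3 go.py 522 -391 3 75.4 4
python3 - <<'E'
from m import *
im,d=optics.snapshot("scene"); cv2.imwrite("pics/s1.png",cv2.resize(im[120:260,150:330],None,fx=4,fy=4))
E
```

```text
time: 3.9
tool_pos: [516.8, -388.2, 51.9]
tcp_rot: [-179.3, -0.3, 75.3]
ft_force: [-1.0, 1.2, -1.0]
finger_gap: 85.4
t 3.9 tcp [ 516.8 -388.2   51.9] [-179.31   -0.31   75.34] gap 85.4 F [-1.   1.2 -1. ] shift [-1.7  6.4 48.8] per row [-0.4  1.6 12.2] turn(tool z) -0.06
```

View pics/s1.png

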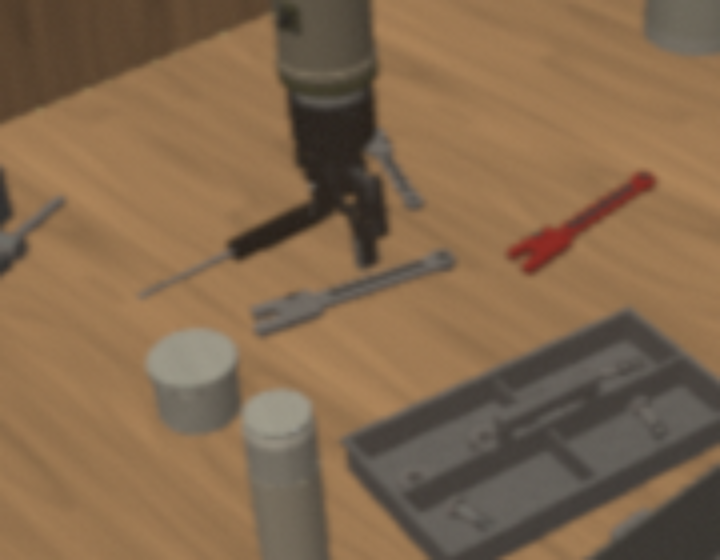

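The gripper hangs above the spanner's handle, with one finger on each side of it (fingertip at about (365,260), handle at (390,278)). I'll descend.

```bash

python3 -m pendant '[[1,0,0,0,0],[1,0,0,0,0]]'; python3 go.py 522 -391 3 75.4 4
```

```text
time: 4.15
tool_pos: [523.2, -390.0, 64.6]
tcp_rot: [179.8, 0.1, 75.5]
ft_force: [-0.8, 0.4, 0.4]
finger_gap: 85.6
t 4.15 tcp [ 523.2 -390.    64.6] [1.7975e+02 1.1000e-01 7.5500e+01] gap 85.6 F [-0.8  0.4  0.4] shift [-1.1 -1.2 61.6] per row [-0.3 -0.3 15.4] turn(tool z) 0.1
```

```bash

python3 -m pendant '[[1,0,0,15,0],[1,0,0,15,0],[1,0,0,12,0],[1,0,0,8,0],[1,0,0,5,0],[1,0,0,2,0],[1,0,0,0,0],[1,0,0,0,0]]'; python3 go.py 522 -391 3 75.4 4
```

```text
time: 4.95
tool_pos: [521.9, -389.8, 4.9]
tcp_rot: [180.0, 0.0, 75.5]
ft_force: [-0.3, -0.5, 0.8]
finger_gap: 85.1
t 4.95 tcp [ 521.9 -389.8    4.9] [1.7995e+02 2.0000e-02 7.5460e+01] gap 85.1 F [-0.3 -0.5  0.8] shift [-1.2  0.4  1.9] per row [-0.3  0.1  0.5] turn(tool z) 0.06
```

```bash

python3 -m pendant '[[0,-1,0,2,0],[0,0,0,0,0],[0,0,0,0,0],[0,0,0,0,0],[0,0,0,0,0],[0,0,0,0,0],[0,0,0,0,0],[0,0,0,0,0]]' 60; python3 go.py 522 -391 3 75.4 4
```

```text
time: 5.75
tool_pos: [521.5, -390.6, 2.7]
tcp_rot: [180.0, 0.0, 75.5]
ft_force: [-0.3, 0.1, 4.3]
finger_gap: 18.3
t 5.75 tcp [ 521.5 -390.6    2.7] [1.7996e+02 2.0000e-02 7.5460e+01] gap 18.3 F [-0.3  0.1  4.3] shift [-0.3  0.6 -0.3] per row [-0.1  0.1 -0.1] turn(tool z) 0.06
```

```bash

python3 -m pendant '[[0,0,0,-10,0],[0,0,0,-25,0],[0,0,0,-35,0],[0,0,0,-40,0],[0,0,0,-40,0],[0,0,0,-30,0],[0,0,0,-20,0],[0,0,0,0,0]]'; python3 go.py 547 152 200 88.2 14
```

```text
time: 6.55
tool_pos: [522.7, -391.6, 207.0]
tcp_rot: [179.7, 0.2, 75.5]
ft_force: [1.2, -0.1, -1.3]
finger_gap: 17.8
t 6.55 tcp [ 522.7 -391.6  207. ] [1.7966e+02 1.7000e-01 7.5460e+01] gap 17.8 F [ 1.2 -0.1 -1.3] shift [ 532.3 -113.     4.7] per row [38.  -8.1  0.3] turn(tool z) -12.74
```

```bash

python3 -m pendant '[[0,15,-3,0,0],[0,30,-6,0,0],[0,42,-9,0,0],[0,45,-9.5,0,0],[0,45,-9.5,0,0],[0,45,-9.5,0,0],[0,45,-9.5,0,0],[0,45,-9.5,0,0],[0,45,-9.5,0,0],[0,45,-9.5,0,0]]'
python3 -m pendant '[[0,45,-9.5,0,0],[0,40,-8,0,0],[0,30,-7,0,0],[0,15,-3,0,-5],[0,0,0,0,-5],[0,0,0,0,-2.7],[0,0,0,0,0],[0,0,0,0,0]]'; python3 go.py 547 152 20 88.2 14
python3 - <<'E'
from h import *
im,d=optics.snapshot("top"); cv2.imwrite("pics/t2.png",cv2.resize(im[80:300,50:330],None,fx=2.5,fy=2.5))
E
```

```text
time: 7.55
tool_pos: [538.4, 22.5, 199.7]
tcp_rot: [-179.8, 0.0, 75.5]
ft_force: [1.8, -0.5, -1.8]
finger_gap: 18.0
time: 8.35
tool_pos: [545.1, 152.8, 200.5]
tcp_rot: [-179.8, 0.0, 88.1]
ft_force: [0.2, 0.8, -1.6]
finger_gap: 17.6
t 8.35 tcp [545.1 152.8 200.5] [-1.7983e+02  3.0000e-02  8.8090e+01] gap 17.6 F [ 0.2  0.8 -1.6] shift [ -0.7   2.4 180.5] per row [-0.   0.2 12.9] turn(tool z) -0.11
```

View pics/t2.png

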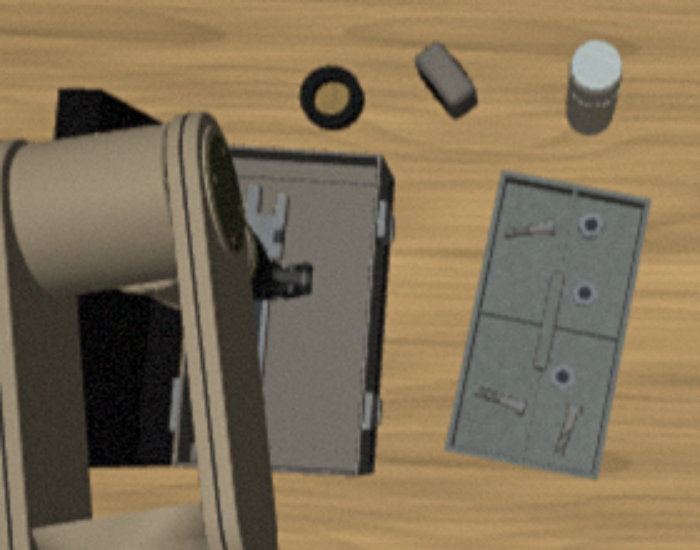

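The spanner is held along the box at about (265,250) over the well, clear of the lid. I'll lower it.

```bash

python3 -m pendant '[[0,0,0,15,0],[0,0,0,30,0],[0,0,0,35,0],[0,0,0,35,0],[0,0,0,30,0],[0,0,0,20,0],[0,0,0,12,0],[0,0,0,8,0],[0,0,0,4,0],[0,0,0,3,0]]'
python3 -m pendant '[[0,0,0,0,0],[0,0,0,0,0]]';python3 go.py 547 152 7 88.2 14
```

```text
time: 9.4
tool_pos: [547.2, 152.8, 10.9]
tcp_rot: [179.9, -0.0, 88.1]
ft_force: [0.2, 0.2, -1.5]
finger_gap: 18.1
time: 9.6
tool_pos: [547.2, 152.8, 11.2]
tcp_rot: [179.9, -0.0, 88.2]
ft_force: [0.8, 0.2, -2.2]
finger_gap: 18.2
t 9.6 tcp [547.2 152.8  11.2] [ 1.7992e+02 -2.0000e-02  8.8160e+01] gap 18.2 F [ 0.8  0.2 -2.2] shift [-0.8 -0.1  4.2] per row [-0.1 -0.   0.3] turn(tool z) -0.04
```

```bash

python3 -m pendant '[[0,0,0,2,0],[0,0,0,2,0],[0,0,0,0,0],[1,0,0,0,0],[1,0,0,0,0],[1,0,0,0,0],[1,0,0,0,0],[1,0,0,-10,0],[1,0,0,-20,0],[1,0,0,-30,0]]'
python3 -m pendant '[[1,0,0,-40,0],[1,0,0,-50,0],[1,0,0,-40,0],[1,0,0,-20,0],[1,0,0,0,0]]'
python3 go.py 538.7 -109.2 180 80.5 8
```

```text
time: 10.6
tool_pos: [544.9, 152.4, 65.7]
tcp_rot: [-179.8, 0.0, 88.2]
ft_force: [0.7, 0.3, 0.8]
finger_gap: 85.6
time: 11.1
tool_pos: [548.9, 153.2, 222.1]
tcp_rot: [179.5, -0.1, 88.2]
ft_force: [0.0, -0.1, 0.3]
finger_gap: 85.6
t 11.1 tcp [548.9 153.2 222.1] [ 1.7952e+02 -1.1000e-01  8.8160e+01] gap 85.6 F [ 0.  -0.1  0.3] shift [-262.6   -2.1   41.6] per row [-32.8  -0.3   5.2] turn(tool z) 7.66
```

```bash

python3 -m pendant '[[1,-15,0,5,0],[1,-35,0,5,0],[1,-40,0,5,0],[1,-40,0,5,0],[1,-40,0,5,0],[1,-40,0,5,0],[1,-30,0,5,0],[1,-17,0,5,0],[1,-5,0,0,3.5],[1,0,0,0,4.2]]'
python3 -m pendant '[[1,0,0,0,0],[1,0,0,0,0]]'
python3 go.py 539 -109.4 180 80.5 8
python3 - <<'E'
from m import *
im,d=optics.snapshot("top"); cv2.imwrite("pics/t3.png",cv2.resize(im[120:290,90:330],None,fx=3,fy=3))
W=cloud("top",d); print("spanner in box",rect(W,(400,680),(80,225),(8,30)))
print("tray",rect(W,(350,720),(-220,-5),(15,45)))
E
```

```text
time: 12.1
tool_pos: [535.7, -110.9, 173.2]
tcp_rot: [-179.7, -0.0, 80.2]
ft_force: [-0.3, -0.1, 0.2]
finger_gap: 85.2
time: 12.3
tool_pos: [536.8, -109.3, 174.5]
tcp_rot: [-179.8, -0.0, 80.6]
ft_force: [0.4, 0.4, -0.5]
finger_gap: 85.1
t 12.3 tcp [ 536.8 -109.3  174.5] [-1.7984e+02 -1.0000e-02  8.0560e+01] gap 85.1 F [ 0.4  0.4 -0.5] shift [ 0.3  2.2 -5.5] per row [ 0.   0.3 -0.7] turn(tool z) 0.06
spanner in box (730, array([537.9, 155.6]), array([ 42.1, 208. ]), np.float32(-4.63), np.float64(14.8))
tray (357, array([475.1, -75.4]), array([117.5, 163.9]), np.float32(-9.47), np.float64(34.9))
```

View pics/t3.png

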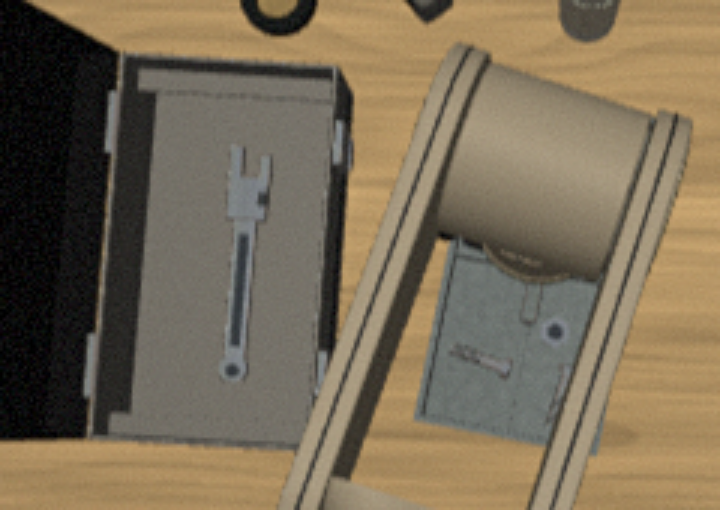

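The spanner lies flat in the well at (245,265). The gripper is above the tray handle, so I'll descend.

```bash

python3 -m pendant '[[1,0,2,15,0],[1,0,0,30,0],[1,0,0,30,0],[1,0,0,25,0],[1,0,0,17,0],[1,0,0,10,0],[1,0,0,6,0],[1,0,0,3,0],[1,0,0,0,0],[1,0,0,0,0]]'
python3 go.py 539 -109.4 38 80.5 8
```

```text
time: 13.35
tool_pos: [540.7, -109.7, 41.3]
tcp_rot: [179.9, 0.0, 80.5]
ft_force: [0.3, 0.1, 0.1]
finger_gap: 85.5
t 13.35 tcp [ 540.7 -109.7   41.3] [1.7991e+02 1.0000e-02 8.0460e+01] gap 85.5 F [0.3 0.1 0.1] shift [ 0.  -1.8  3.3] per row [ 0.  -0.2  0.4] turn(tool z) -0.04
```

```bash

python3 -m pendant '[[1,0,-1.5,3,0],[1,0,0,0,0],[0,0,0,0,0],[0,0,0,0,0],[0,0,0,0,0],[0,0,0,0,0],[0,0,0,0,0],[0,0,0,0,0],[0,0,0,0,0],[0,0,0,0,0]]' 110
python3 go.py 539 -109.4 38 80.5 8
python3 -m pendant '[[0,0,0,-1,0],[0,0,0,-3,0],[0,0,0,-6,0],[0,0,0,-8,0],[0,0,0,-8,0],[0,0,0,-6,0],[0,0,0,-3,0],[0,0,0,0,0]]'
python3 go.py 539 -109.4 200 80.5 8
python3 - <<'E'
from h import *
im,d=optics.snapshot("scene"); cv2.imwrite("pics/s4.png",cv2.resize(im[140:300,200:380],None,fx=3.5,fy=3.5))
W=cloud("scene",d)
m=(W[...,2]>45)&(W[...,2]<80)&(W[...,0]>370)&(W[...,0]<710)&(W[...,1]>-200)&(W[...,1]<-20)
P=W[m]; A=np.c_[P[:,0]-539,P[:,1]+109,np.ones(len(P))]
E
```

```text
time: 14.35
tool_pos: [538.6, -109.3, 37.6]
tcp_rot: [180.0, 0.0, 80.5]
ft_force: [-1.6, -0.1, 4.9]
finger_gap: 12.1
t 14.35 tcp [ 538.6 -109.3   37.6] [1.7998e+02 1.0000e-02 8.0460e+01] gap 12.1 F [-1.6 -0.1  4.9] shift [-0.   0.4 -0.4] per row [-0.   0.  -0.1] turn(tool z) -0.04
time: 15.15
tool_pos: [539.0, -109.4, 73.1]
tcp_rot: [179.9, 0.0, 80.5]
ft_force: [0.9, 0.4, -5.2]
finger_gap: 12.2
t 15.15 tcp [ 539.  -109.4   73.1] [1.7992e+02 1.0000e-02 8.0460e+01] gap 12.2 F [ 0.9  0.4 -5.2] shift [  -0.     0.2 -126.9] per row [ -0.    0.  -15.9] turn(tool z) -0.04
```

View pics/s4.png

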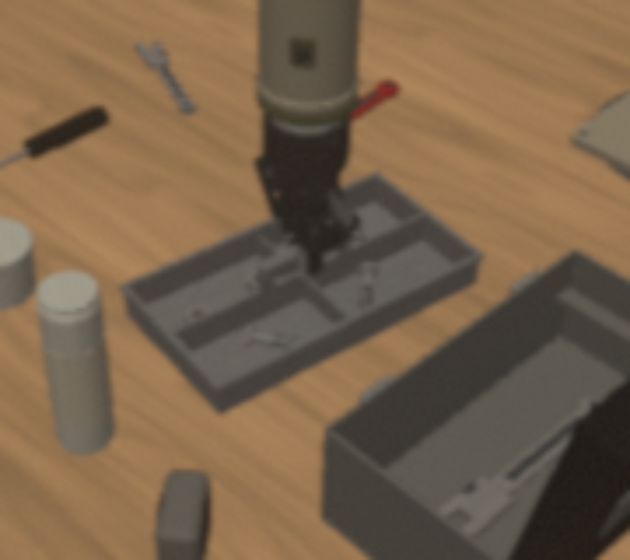

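The tray hangs level with bolts and nuts inside, and the wrist reads 5.2 N, which matches its weight. I'll lift it and carry it gently.

```bash

python3 -m pendant '[[0,0,0,-4,0],[0,0,0,-8,0],[0,0,0,-13,0],[0,0,0,-17,0],[0,0,0,-20,0],[0,0,0,-20,0],[0,0,0,-17,0],[0,0,0,-13,0],[0,0,0,-8,1],[0,0,0,-4,1]]'
python3 -m pendant '[[0,0,0,0,-1],[0,0,0,0,-2],[0,0,0,0,-2],[0,0,0,0,-2],[0,0,0,0,-1.7],[0,0,0,0,-1],[0,0,0,0,0]]'
python3 go.py 539.5 154.3 200 88.2 20
```

```text
time: 16.2
tool_pos: [538.8, -109.3, 197.4]
tcp_rot: [179.9, 0.0, 78.4]
ft_force: [-1.0, -0.1, -4.8]
finger_gap: 12.2
time: 16.9
tool_pos: [538.2, -109.2, 195.8]
tcp_rot: [-180.0, -0.0, 88.2]
ft_force: [0.1, -0.3, -4.6]
finger_gap: 12.1
t 16.9 tcp [ 538.2 -109.2  195.8] [-1.7995e+02 -1.0000e-02  8.8190e+01] gap 12.1 F [ 0.1 -0.3 -4.6] shift [263.4  -7.1  -4.1] per row [13.2 -0.4 -0.2] turn(tool z) -0.01
```

```bash

python3 -m pendant '[[0,3,0,0,0],[0,7,0,0,0],[0,11,-0.5,0,0],[0,15,-0.5,0,0],[0,18,-0.5,0,0],[0,20,-0.5,-1,0],[0,20,-0.5,-1,0],[0,20,-0.5,-1,0],[0,20,-0.5,-1,0],[0,20,-0.5,0,0]]'
python3 -m pendant '[[0,20,-0.5,0,0],[0,20,-0.5,0,0],[0,18,-0.5,0,0],[0,15,-0.5,0,0],[0,13,-0.5,0,0],[0,10,-0.5,0,0],[0,7,0,0,0],[0,4,0,0,0],[0,2,0,0,0],[0,0,0,0,0]]'
python3 -m pendant '[[0,0,0,0,0],[0,0,0,0,0]]'
python3 go.py 539.5 154.3 150 88.2 20
python3 - <<'E'
from m import *
im,d=optics.snapshot("top"); cv2.imwrite("pics/t5.png",cv2.resize(im[110:290,60:300],None,fx=3,fy=3)); np.save("t5.npy",d)
W=cloud("top",d); print("tray",rect(W,(350,720),(50,250),(180,210)))
im,d=optics.snapshot("scene"); np.save("s5.npy",d); cv2.imwrite("pics/s5.png",im)
W=cloud("scene",d); print("tray",rect(W,(350,720),(50,250),(150,215)))
E
```

```text
time: 17.9
tool_pos: [539.2, 47.0, 200.6]
tcp_rot: [180.0, -0.0, 88.2]
ft_force: [0.3, -0.1, -5.8]
finger_gap: 12.3
time: 18.9
tool_pos: [540.0, 153.6, 200.2]
tcp_rot: [-180.0, 0.0, 88.1]
ft_force: [-0.1, 0.1, -5.5]
finger_gap: 12.4
time: 19.1
tool_pos: [540.0, 153.4, 200.3]
tcp_rot: [180.0, 0.0, 88.1]
ft_force: [0.3, 0.5, -5.9]
finger_gap: 12.3
t 19.1 tcp [540.  153.4 200.3] [1.800e+02 1.000e-02 8.812e+01] gap 12.3 F [ 0.3  0.5 -5.9] shift [ 0.9 -0.6 50.3] per row [ 0.  -0.   2.5] turn(tool z) -0.08
tray (900, array([540.6, 138.6]), array([132.9, 303. ]), np.float32(-1.61), np.float64(197.4))
tray (4415, array([541.8, 152.5]), array([164.4, 306.7]), np.float32(-2.14), np.float64(174.4))
```

View pics/t5.png

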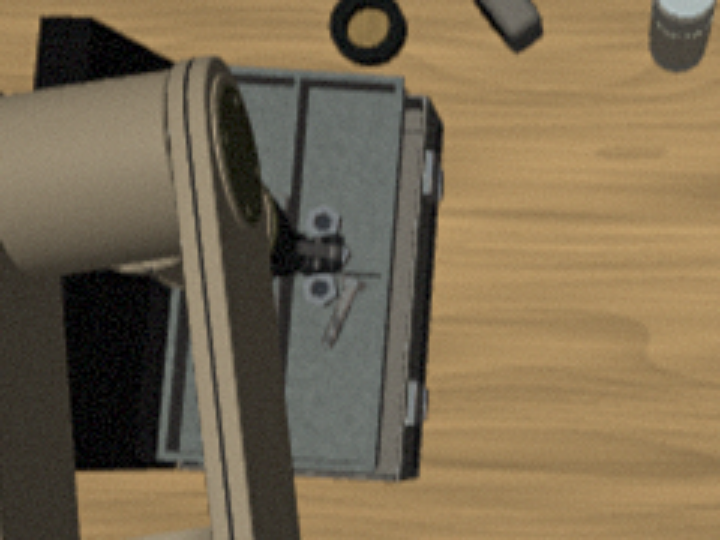

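Tray is over the box, square (-1.6° against the box's -1.8°), about 1 mm off in y, with its bolts and nuts inside. I'll lower it.

```bash

python3 -m pendant '[[0,1,-0.8,3,0],[0,0,0,7,0],[0,0,0,11,0],[0,0,0,13,0],[0,0,0,13,0],[0,0,0,11,0],[0,0,0,8,0],[0,0,0,5,0],[0,0,0,3,0],[0,0,0,1,0]]'
python3 go.py 539.5 154.4 103.6 88.2 20
python3 -m pendant '[[0,0,0,2,0],[0,0,0,3,0],[0,0,0,3,0],[0,0,0,3,0],[0,0,0,2,0],[0,0,0,2,0],[0,0,0,1,0],[0,0,0,0,0]]'
python3 go.py 539.5 154.4 103.6 88.2 20
python3 - <<'E'
from m import *
im,d=optics.snapshot("scene"); cv2.imwrite("pics/s6.png",cv2.resize(im[180:330,270:470],None,fx=3.5,fy=3.5))
E
```

```text
time: 20.2
tool_pos: [539.3, 154.9, 125.2]
tcp_rot: [180.0, -0.0, 88.2]
ft_force: [0.1, -0.4, -5.7]
finger_gap: 12.5
t 20.2 tcp [539.3 154.9 125.2] [179.99  -0.    88.16] gap 12.5 F [ 0.1 -0.4 -5.7] shift [-0.5  0.2 21.6] per row [-0.   0.   1.1] turn(tool z) -0.04
time: 21.0
tool_pos: [539.1, 154.8, 109.1]
tcp_rot: [-180.0, 0.0, 88.2]
ft_force: [-0.7, -0.2, -6.2]
finger_gap: 12.1
t 21.0 tcp [539.1 154.8 109.1] [-179.98    0.     88.16] gap 12.1 F [-0.7 -0.2 -6.2] shift [-0.4  0.4  5.5] per row [-0.   0.   0.3] turn(tool z) -0.04
```

View pics/s6.png

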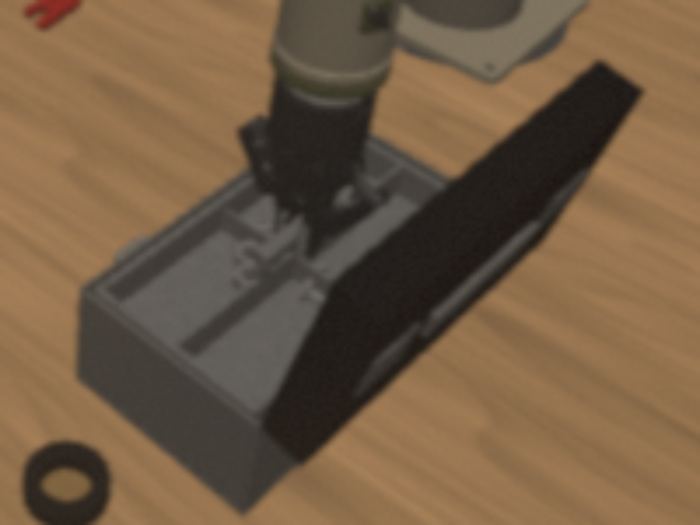

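The tray is inside the walls, level, with no side force. I'll lower the last 5 mm until it touches.

```bash

python3 -m pendant '[[0,0,0,1.5,0],[0,0,0,1.5,0],[0,0,0,1,0],[0,0,0,1,0],[0,0,0,0,0],[0,0,0,0,0]]'
python3 -m pendant '[[0,0,0,0.5,0],[0,0,0,0.5,0],[0,0,0,0,0]]'
python3 go.py 539.5 154.4 103.6 88.2 20
```

```text
time: 21.65
tool_pos: [539.2, 154.9, 104.3]
tcp_rot: [-180.0, 0.0, 88.2]
ft_force: [-0.4, -0.3, -5.3]
finger_gap: 12.3
time: 21.95
tool_pos: [539.5, 154.9, 103.6]
tcp_rot: [180.0, -0.0, 88.2]
ft_force: [0.2, -0.9, -2.9]
finger_gap: 12.5
t 21.95 tcp [539.5 154.9 103.6] [ 1.7996e+02 -1.0000e-02  8.8160e+01] gap 12.5 F [ 0.2 -0.9 -2.9] shift [-0.5  0.   0. ] per row [-0.  0.  0.] turn(tool z) -0.04
```

```bash

python3 -m pendant '[[0,0,0,0.5,0],[0,0,0,0,0],[1,0,0,0,0],[1,0,0,0,0],[1,0,0,0,0],[1,0,0,0,0],[1,0,0,-6,0],[1,0,0,-15,0],[1,0,0,-30,0],[1,0,0,-40,0]]'
python3 -m pendant '[[1,0,0,-45,0],[1,0,0,-45,0],[1,0,0,-40,0],[1,0,0,-20,0],[1,0,0,0,0]]'
python3 go.py 340 180 340 88.2 5
```

```text
time: 22.95
tool_pos: [538.0, 154.6, 194.1]
tcp_rot: [-179.8, 0.0, 88.2]
ft_force: [0.8, 0.3, 0.9]
finger_gap: 85.9
time: 23.45
tool_pos: [540.7, 155.2, 350.3]
tcp_rot: [179.5, -0.1, 88.2]
ft_force: [-1.1, -0.3, 0.0]
finger_gap: 85.5
t 23.45 tcp [540.7 155.2 350.3] [ 1.7948e+02 -1.1000e-01  8.8160e+01] gap 85.5 F [-1.1 -0.3  0. ] shift [  18.4 -201.5    8.5] per row [  3.7 -40.3   1.7] turn(tool z) -0.04
```

```bash

python3 -m pendant '[[0,10,0,0,0],[0,25,0,0,0],[0,35,0,0,0],[0,40,0,0,0],[0,40,0,0,0],[0,30,0,0,0],[0,20,0,0,0],[0,10,0,0,0],[0,0,0,0,0],[0,0,0,0,0]]'
python3 go.py 545 365 255 88.2 5
python3 - <<'E'
from m import *
im,d=optics.snapshot("top"); cv2.imwrite("pics/t7.png",cv2.resize(im[90:290,40:300],None,fx=3,fy=3))
W=cloud("top",d); print("tray",rect(W,(384,694),(72,236),(70,104)))
m=(W[...,0]>384)&(W[...,0]<694)&(W[...,1]>72)&(W[...,1]<200)&(W[...,2]>92)&(W[...,2]<106);P=W[m]
print(np.percentile(P[:,2],[5,50,95]),np.linalg.lstsq(np.c_[P[:,:2]-[540,150],np.ones(len(P))],P[:,2],rcond=None)[0])
print("handle",rect(W,(450,640),(120,190),(118,145)))
W=cloud("scene",optics.snapshot("scene")[1]); print("scene handle",rect(W,(450,640),(120,190),(118,145)))
m=(W[...,1]>200)&(W[...,1]<360)&(W[...,2]>125)&(W[...,2]<292)&(W[...,0]>300)&(W[...,0]<500)
P=W[m];print("lid",P.max(0))
E
```

```text
time: 24.45
tool_pos: [545.8, 364.2, 343.0]
tcp_rot: [-179.9, 0.1, 88.2]
ft_force: [-0.8, -1.0, -0.2]
finger_gap: -0.1
t 24.45 tcp [545.8 364.2 343. ] [-1.7994e+02  6.0000e-02  8.8150e+01] gap -0.1 F [-0.8 -1.  -0.2] shift [ 0.9 -0.7 88. ] per row [ 0.2 -0.1 17.6] turn(tool z) -0.05
tray (3027, array([540.3, 154.6]), array([163.1, 308.9]), np.float32(-0.71), np.float64(83.0))
[ 93.84077696 100.96967458 104.83007368] [-3.24147610e-03 -1.16760324e-02  1.00102394e+02]
handle (278, array([539.8, 155.3]), array([15.3, 99.1]), np.float32(-1.96), np.float64(130.9))
scene handle (203, array([543.2, 154.5]), array([ 14.6, 101.2]), np.float32(-1.77), np.float64(132.9))
lid [499.74596336 319.24490975 291.46956807]
```

View pics/t7.png

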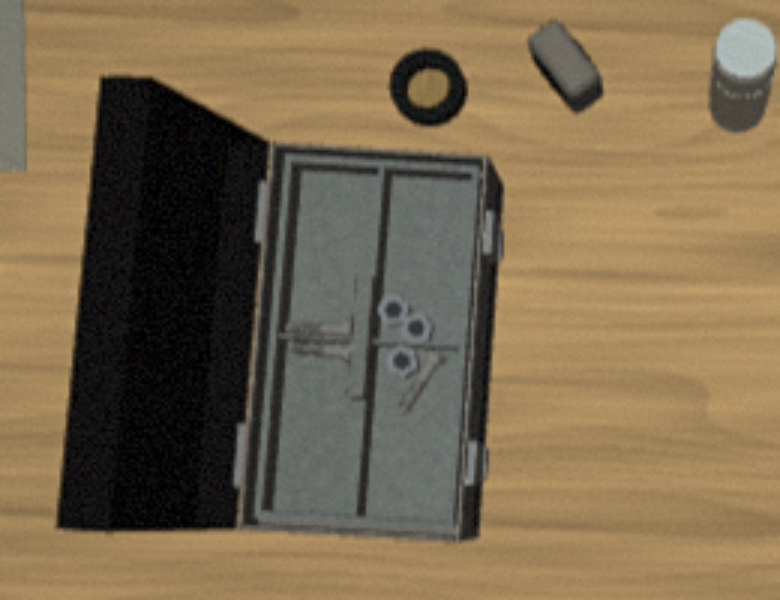

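The tray is seated: handle within about 1 mm of the box centre, top at 131–133 mm (132 expected), turn -1.9°. Three nuts at about (400,335) and three bolts at (320,330), (320,350) and (420,380) are all in it. I'll go down behind the lid and push it.

```bash

python3 -m pendant '[[0,0,0,15,0],[0,0,0,28,0],[0,0,0,25,0],[0,0,0,15,0],[0,0,0,5,0],[0,-5,0,0,0],[0,-10,0,0,0],[0,-12,0,0,0],[0,-12,0,-1,0],[0,-12,0,-2,0]]'
python3 go.py 542 270 264 88.2 4
```

```text
time: 25.55
tool_pos: [544.8, 313.3, 260.4]
tcp_rot: [179.9, -0.1, 88.2]
ft_force: [0.8, 3.7, 2.5]
finger_gap: -0.2
t 25.55 tcp [544.8 313.3 260.4] [ 1.7988e+02 -1.1000e-01  8.8160e+01] gap -0.2 F [0.8 3.7 2.5] shift [-43.4  -1.4  -3.7] per row [-10.8  -0.3  -0.9] turn(tool z) -0.04
```

```bash

python3 -m pendant '[[0,-11,0,-2,0],[0,-11,0,-2,0],[0,-11,0,-1,0],[0,-10,0,0,0]]'
python3 go.py 542 239 264 88.2 3
```

```text
time: 25.95
tool_pos: [543.0, 269.9, 264.2]
tcp_rot: [180.0, -0.0, 88.1]
ft_force: [0.2, 2.4, 2.7]
finger_gap: -0.0
t 25.95 tcp [543.  269.9 264.2] [ 1.7997e+02 -1.0000e-02  8.8150e+01] gap -0.0 F [0.2 2.4 2.7] shift [-30.9  -0.    0.2] per row [-10.3  -0.    0.1] turn(tool z) -0.05
```

```bash

python3 -m pendant '[[0,-10,0,0,0],[0,-10,0,0,0],[0,-10,0,0,0],[0,-10,0,2,0],[0,-10,0,2,0],[0,-10,0,2,0],[0,-9.5,0,4,0],[0,-9.5,0,4,0],[0,-9.5,0,4,0]]'
python3 go.py 540 155 228 88.2 3
```

```text
time: 26.85
tool_pos: [540.0, 181.5, 245.3]
tcp_rot: [-180.0, 0.0, 88.2]
ft_force: [1.4, 1.5, -0.1]
finger_gap: -0.3
t 26.85 tcp [540.  181.5 245.3] [-179.99    0.     88.15] gap -0.3 F [ 1.4  1.5 -0.1] shift [-26.5   0.9  17.3] per row [-8.8  0.3  5.8] turn(tool z) -0.05
```

```bash

python3 -m pendant '[[0,-8.5,0,6,0],[0,-8.5,0,6,0],[0,-8.5,0,6,0],[0,-7,0,7.7,0],[0,-7,0,7.7,0],[0,-7,0,7.7,0],[0,-5.5,0,8.5,0],[0,-5.5,0,8.5,0],[0,-5.5,0,8.5,0]]'
python3 go.py 538 106 150 88.2 4
```

```text
time: 27.75
tool_pos: [537.9, 119.1, 178.2]
tcp_rot: [-180.0, -0.0, 88.2]
ft_force: [0.2, 0.5, 1.4]
finger_gap: -0.0
t 27.75 tcp [537.9 119.1 178.2] [-1.7998e+02 -1.0000e-02  8.8160e+01] gap -0.0 F [0.2 0.5 1.4] shift [-13.1   0.6  28.2] per row [-3.3  0.1  7.1] turn(tool z) -0.04
```

```bash

python3 -m pendant '[[0,-3.5,0,8,0],[0,-3.5,0,7,0],[0,-3,0,6,0],[0,-2,0,4,0],[0,0,0,2,0],[0,0,0,1,0],[0,0,0,0,0]]'
python3 go.py 538 106 149 88.2 4
```

```text
time: 28.45
tool_pos: [537.7, 107.5, 151.3]
tcp_rot: [180.0, -0.0, 88.2]
ft_force: [0.8, 0.1, 0.1]
finger_gap: -0.2
t 28.45 tcp [537.7 107.5 151.3] [179.99  -0.    88.16] gap -0.2 F [0.8 0.1 0.1] shift [-1.5  0.3  2.3] per row [-0.4  0.1  0.6] turn(tool z) -0.04
```

```bash

python3 -m pendant '[[0,0,0,1,0],[0,0,0,1,0],[0,0,0,0,0]]'
python3 -m pendant '[[0,0,0,1,0],[0,0,0,0.5,0],[0,0,0,0,0]]'
python3 go.py 538 106 149 88.2 4
```

```text
time: 28.75
tool_pos: [537.9, 107.5, 150.0]
tcp_rot: [180.0, -0.0, 88.2]
ft_force: [-3.6, -1.2, 4.9]
finger_gap: -0.1
time: 29.05
tool_pos: [538.0, 107.5, 149.9]
tcp_rot: [179.9, -0.0, 88.2]
ft_force: [-8.3, -1.0, 15.1]
finger_gap: 0.1
t 29.05 tcp [538.  107.5 149.9] [179.93  -0.    88.17] gap 0.1 F [-8.3 -1.  15.1] shift [-1.5  0.   0.9] per row [-0.4  0.   0.2] turn(tool z) -0.03
```

The lid hit a firm stop at z = 149.9 mm, pressed with 15 N. I'll back off, get clear and check.

```bash

python3 -m pendant '[[0,0,0,-3,0],[0,0,0,-10,0],[0,0,0,-30,0],[0,0,0,-40,0],[0,0,0,-40,0],[0,10,-30,-20,0],[0,10,-40,0,0],[0,10,-40,0,0],[0,10,-40,0,0],[0,0,-20,0,0]]'
python3 -m pendant '[[0,0,0,0,0],[0,0,0,0,0]]'
python3 - <<'E'
from m import *
im,d=optics.snapshot("top"); cv2.imwrite("pics/t8.png",im); W=cloud("top",d)
for nm,W in(("top",W),("scene",cloud("scene",optics.snapshot("scene")[1]))):
    m=(W[...,0]>395)&(W[...,0]<690)&(W[...,1]>75)&(W[...,1]<235)&(W[...,2]>120)&(W[...,2]<175);P=W[m]
    P=P[(abs(P[:,1]-154)>20)]
    print(nm,len(P),np.linalg.lstsq(np.c_[P[:,:2]-[540,154],np.ones(len(P))],P[:,2],rcond=None)[0])
E
```

```text
time: 30.05
tool_pos: [366.8, 153.8, 291.3]
tcp_rot: [180.0, -0.0, 88.2]
ft_force: [0.1, 0.9, 0.2]
finger_gap: 0.0
time: 30.25
tool_pos: [369.3, 153.0, 291.4]
tcp_rot: [179.9, -0.0, 88.2]
ft_force: [0.4, 0.5, -0.1]
finger_gap: -0.1
top 6239 [ 6.87632015e-05 -3.70017613e-04  1.49704599e+02]
scene 3346 [-8.17707719e-04  3.94665899e-05  1.52589765e+02]
```

View pics/t8.png

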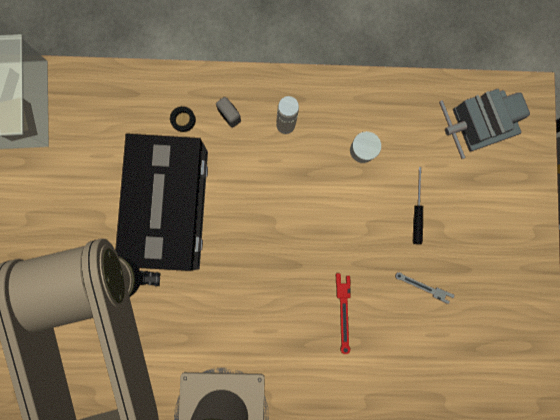

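The lid is shut flat at (162,203), with a slope below 0.001 rad at 150 mm. The bystanders are where they were, and the arm is clear.

```bash
python3 -c "
from bench import hand_in
print(hand_in())"
```

```text
the job is handed in; nothing more can be done
None
```

The toolbox is packed and handed in at about 30 s of the 72 s allowed. The hand-in gives no verdict, so the results below are my own checks.

- **Spanner:** I put the larger, non-red spanner flat in the well. The picture afterwards showed it lying lengthwise near the middle of the floor.
- **Tray:** I carried it level and lowered it slowly onto the ledges. The top camera put the handle within about 1 mm of the box centre, turned under 0.2° from the box, at the right height. All three bolts and three nuts were visible in the tray after it was set down.
- **Lid:** I pushed it to a firm stop, pressing with about 15 N at a height of 149.9 mm. Afterwards the top face was flat to under 0.001 rad at about 150 mm.
- **Bench:** In the last picture the other things are where they started, and the arm is clear of everything.

The two cameras disagreed by about 3 mm, on the lid's height (149.7 against 152.6 mm) and on the tray handle along the box. That is about what their 2 mm calibration allows. I could not check the spanner or the tray's contents once the lid was shut.

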